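# Turn the dosing cup over onto the drain disc

## Task

Push the bar of the tilting cradle forward, away from the robot, until the cradle has tipped right over and the dosing cup lies on its side in it. Then pick the cup up and stand it upside down, mouth down, in the middle of the one drain disc of the three that is empty, and let go of it.

Things in the scene. Friction and masses are not known exactly. Their poses are not given: they have to be found in the camera images.
- dosing_cup: Steel cup, 52 mm outside, 95 tall, 60 mm flange on the last 7 mm at the mouth. Origin: centre of the base's underside; z: base to mouth. Starts mouth up in the cradle. Tipped, it lies on two rods, mouth away from the robot, axis level 63 mm up; cradle parts there stay within 20 mm either side of the axis, so fingers can straddle it, also leaning 45 deg back over the base. Grip 45 mm from the base.
- tip_bar (a point): Middle of the cradle's push bar: 10 mm thick, 70 long, at the start level, 165 mm above the table, 40 above the cup's mouth and on its far side. x: push direction (away from the robot), y: along the bar, z: up the cradle. It swings in a 131 mm arc about a pin parallel to it, 131 mm below it and 6 mm nearer the robot; a few newtons move it. Tipped over, it ends 28 mm above the table.
- cradle (a joint): Tilt of the cradle (rad): 0 upright, 1.571 tipped right over on its stop, the cup lying level. Once pushed beyond about 0.7 it goes on over by its own weight, slowly (damped), in about 2 s, and stays over. No spring.
- drain_disc: The empty one of three equal black rubber drain discs with pale studs, 100 mm diameter, 12 mm thick, fixed flat on the table. The other two carry a steel cone (tops out 60 mm above the table) and a shallow steel dish (42 mm). Origin: centre of its underside, on the table; z up. Discs stand at least 110 mm apart between centres.

How it is judged:
On the way:
1. the cradle is tipped over with the cup lying on its side in it (value of joint cradle above 1.4 rad and angle between dosing_cup's own z axis and vertical between 1.35 and 1.8 rad and distance between dosing_cup and tip_bar below 0.16 m), for 0.2 s.
At the end, for the whole second after the job is handed in: The cup stands at rest upside down (mouth down, upright within 10 degrees) on the drain disc that was empty, its centre within 20 mm of the disc's centre (angle between dosing_cup's own z axis and vertical above 2.96 rad and horizontal distance between dosing_cup and drain_disc below 0.02 m and z of dosing_cup in the frame of drain_disc between 0.1 and 0.113 m and linear speed of dosing_cup below 0.02 m/s); the robot touches nothing.
It also fails if it takes over 54 s, if anything falls off the work surface, if the arm or the gripper's body presses on something with over 40 N, if the wrist force passes 120 N, or if a joint passes its speed limit or range.

## Robot

A 6-joint arm with a two-finger parallel gripper is mounted at the origin on the work surface. World frame = base frame: x ahead of the robot, y to its left, z up, the work surface at z = 0. Lengths are in m, angles in rad, forces in N, time in s.
With the tool pointing down it reaches from about 0.3 to 0.85 m from the base axis. Payload 4.2 kg.
Tool frame: the origin (TCP) lies on the front face of the gripper's body, between the roots of the fingers; the fingertips stand 78 mm ahead of it and the grasp point (between the pads) lies 60 mm ahead of it; z points along the fingers, y is the line along which they close (so a half turn about z gives the same grasp; the last joint's range is limited). The gripper opens to 91 mm and grips with 3 to 60 N. Pads are 32 mm wide; open, the fingers measure 118 mm over their backs; the gripper's body (76 mm by 178 mm) begins 60 mm behind the grasp point.
Start: joints at [1.285, 0.32, 1.565, -0, 1.257, -0.02], TCP at [0.151, 0.555, 0.292] pointing down, gripper open.
Joint ranges: [-3.11, 3.11], [-0.84, 2.01], [0.21, 2.61], [-1.34, 4.49], [0.05, 2.63], [-2.56, 2.56]. Speed limits (rad/s): [2.57, 2.57, 3.14, 3.14, 3.14, 3.14].

## Interface

Orientations are given as a rotation vector (axis times angle).
In Python, from cell import robot gives the robot as it stands.
- The arm moves only by the tool jog_arm, never from a script. Its argument "moves" is a list of rows, each a list of 2 entries, a list of its own where there are three numbers: the shift along the world's x, y, z in units of 0.12 m (1.0 is 0.12 m), then the turn, a rotation vector about the world's x, y, z in units of 0.5 rad (1.0 is 0.5 rad). A call has exactly 10 rows; each row is the pose to reach, as a shift and turn from the pose commanded when the call began; what a row does not reach only later rows make up. A row lasts 1/10 s, in which the tool goes at most 50 mm and 8.59 degrees, less where a joint would pass 70% of its speed; a pose out of reach is approached as far as the arm can. A call with a number of a shift or a turn outside -1 to 1 is refused whole. A call with a gripper value outside its range is refused whole. "claw" is the opening, from -1 (shut) to 1 (fully open), set as the call begins (left out, the last holds). The fingers move at their own pace and stop on an object; "force" is the grip in N (left out, the last holds). Time passes only in rows, so rows that repeat a pose let the fingers close, or fill a call up. It gives the time, the measured TCP pose, the force, the opening and the grip force at its end, in the units of the state.
- robot.sense(): the state, without advancing time (a new reading comes with each control period).
- robot.snapshot(name): name is "side" or "top"; returns a dict with "image" (480x640x3 uint8, red, green, blue), "K" (3x3 intrinsics, pixels), "R" (3x3) and "t" (3): a world point X has camera coordinates R X + t. Camera axes: x right, y down, z forward; pixel columns grow to the right and rows downward; lengths in m; the calibration is good to about 2 mm. A picture is of the moment at which its call begins. There is no depth.
- robot.close_job(): hands the job in; it is judged then, once.
The state is a dict: "t": time; "q": joint angles; "qd": joint speeds; "effort": joint torques, N m; "tcp_pos": TCP position; "tool_rot": TCP orientation; "ft_force": force on the tool from outside, world axes, zero at the start; "wrist_torque": the same for the moment, N m; "finger_gap": finger opening in m; "gripper_force": force on a finger pad.
Only numpy, scipy, OpenCV 4.12 (cv2) and the standard library are available. Lean on these libraries where they do the work, as an engineer would, in place of code of your own. Each camera call takes 0.05 s, during which the arm holds its last target. There are 200 camera calls.

## Working session

There is one attempt and no reset: what is moved stays moved. The work goes in short steps, Python scripts to look and compute and a tool call to move; the robot and the scene stay as the last step left them, time stands still between calls to the robot, and variables do not carry over. Pictures are saved under pics/ and viewed, at most 10 in all, crops included, and the job is handed in when it is done.

Besides the shell and the picture viewer there is one more tool, called after ">>>" by a JSON object that holds its "name" and its "arguments", one argument or row to a line. jog_arm: Moves the arm, as the interface text tells. Shifts and turns lie within -1 to 1; 1 stands for 0.12 m of shift or 0.5 rad of turn. Its arguments: {"type":"object","properties":{"moves":{"type":"array"},"claw":{"type":"number"},"force":{"type":"number"}},"required":["moves"]}

```bash
mkdir -p pics; ls; python3 - <<'E'
from cell import robot
import cv2,pickle
d={}
for n in("side","top"):
    s=robot.snapshot(n);d[n]=s;cv2.imwrite(f"pics/{n}0.png",s["image"][:,:,::-1]);print(n,s["K"],s["R"],s["t"])
pickle.dump(d,open("s0.pkl","wb"))
s=robot.sense();print(s)
E
```

```text
pics
side [[499.97573047   0.         320.66461914]
 [  0.         499.97573047 239.68714408]
 [  0.           0.           1.        ]] [[ 7.19947000e-01 -6.94029036e-01  1.19884507e-04]
 [-3.43114768e-01 -3.56078257e-01 -8.69183830e-01]
 [ 6.03281504e-01  6.25725157e-01 -4.94489085e-01]] [-0.36231828  0.29140979  0.45513708]
top [[499.14594629   0.         322.00101428]
 [  0.         499.14594629 243.14285721]
 [  0.           0.           1.        ]] [[-0.01690135 -0.99948971 -0.02710477]
 [-0.99085058  0.02037335 -0.13341682]
 [ 0.13390095  0.02460186 -0.9906893 ]] [0.03708653 0.51619194 0.91021668]
{'t': 0.1, 'q': array([ 1.28495876e+00,  3.20220299e-01,  1.56555694e+00,  3.33408303e-05,
        1.25742651e+00, -1.99840385e-02]), 'qd': array([-0.00033438, -0.00045009, -0.00308107,  0.00051041, -0.00119132,
       -0.00090449]), 'effort': array([-1.10208995e-03, -4.13332343e+01, -2.32507360e+01,  7.28171412e-02,
        4.22021875e-02, -5.26881809e-05]), 'tcp_pos': array([0.15095876, 0.55448032, 0.29150871]), 'tool_rot': array([-4.16352264e-01, -3.11360085e+00,  2.49337822e-03]), 'ft_force': array([-0.15748621,  1.16070361, -0.42304367]), 'wrist_torque': array([-0.01909382,  0.02296727,  0.00414094]), 'gripper_force': 0.0, 'finger_gap': 0.09145167401264237}
```

View pics/side0.png

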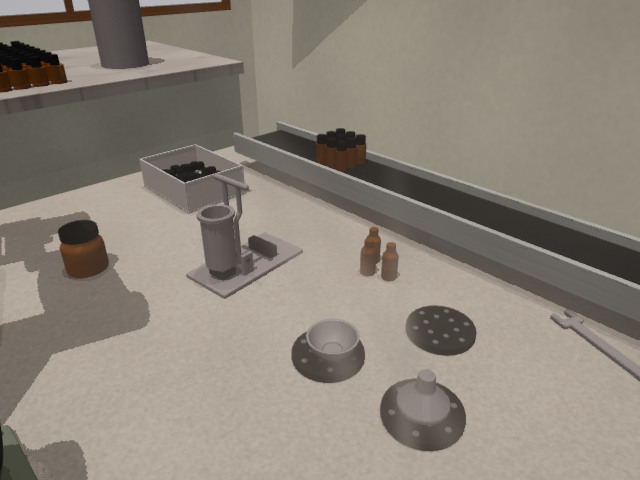

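View pics/top0.png

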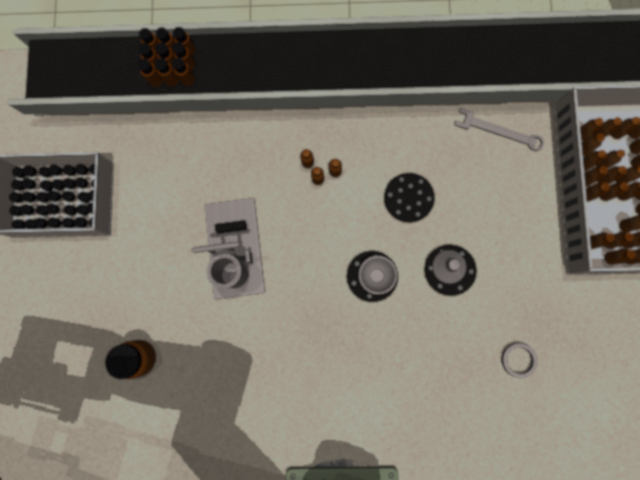

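The side view shows the cradle with the upright cup near (220,240), its bar from (214,178) to (248,187), and the empty disc at (441,329). In the top view the plate corners are about (205,203), (253,198), (264,292) and (215,299). The bar runs (193,250)–(240,245), the cup mouth is near (226,270), and the empty disc is at (409,197).

```bash
cat > h.py <<'E'
import numpy as np,cv2,pickle
def ray(s,p):
    d=s["R"].T@np.linalg.inv(s["K"])@np.array([p[0],p[1],1.]);return -s["R"].T@s["t"],d
def plane(s,p,z):
    c,d=ray(s,p);return c+d*(z-c[2])/d[2]
def proj(s,X):
    p=s["K"]@(s["R"]@np.asarray(X,float)+s["t"]);return p[:2]/p[2]
def tri(a,pa,b,pb):
    c1,d1=ray(a,pa);c2,d2=ray(b,pb)
    k=np.linalg.lstsq(np.c_[d1,-d2],c2-c1,rcond=None)[0]
    X,Y=c1+k[0]*d1,c2+k[1]*d2;return (X+Y)/2,np.linalg.norm(X-Y)
E
python3 - <<'E'
from h import *
d=pickle.load(open("s0.pkl","rb"));S,T=d["side"],d["top"]
for s,(x,y),n in((S,(441,329),"side"),(T,(409,197),"top")):
    g=cv2.cvtColor(s["image"],cv2.COLOR_RGB2GRAY)
    m=np.zeros_like(g);m[y-40:y+40,x-45:x+45]=(g[y-40:y+40,x-45:x+45]<95)
    c=max(cv2.findContours(m,0,1)[0],key=cv2.contourArea);c=cv2.convexHull(c)
    e=cv2.fitEllipse(c);P=np.array([plane(s,p[0],.012) for p in c]);(cx,cy),r=cv2.minEnclosingCircle(P[:,:2].astype(np.float32))
    print(n,e,plane(s,e[0],.012),"circ",cx,cy,r)
# bar ends by eye, cradle plate, cup mouth
for a,b in(((214,178),(193,250)),((248,187),(240,245)),):
    print("bar",tri(S,a,T,b))
print("mid",tri(S,(231,182.5),T,(217,247)))
for p in((205,203),(253,198),(264,292),(215,299)):print("plate",plane(T,p,.008))
print("mouth",plane(T,(226,270),.125),plane(S,(216,214),.125))
for s,n,(x0,x1,y0,y1) in((S,"s",(170,310,160,300)),(T,"t",(180,280,190,305))):
    im=s["image"][y0:y1,x0:x1,::-1]
    im=cv2.resize(im,None,fx=4 if n=="s" else 5,fy=4 if n=="s" else 5,interpolation=cv2.INTER_CUBIC);cv2.imwrite(f"pics/c{n}.png",im)
a=cv2.imread("pics/cs.png");b=cv2.imread("pics/ct.png")
h=560;b=cv2.resize(b,None,fx=.8,fy=.8);o=np.zeros((560,960,3),np.uint8);o[:560,:560]=a;o[:b.shape[0],560:960]=b
cv2.imwrite("pics/c.png",cv2.resize(o,(800,467)))
E
```

```text
side ((441.5036315917969, 330.2596740722656), (48.26664733886719, 69.4874038696289), 104.2811050415039) [ 0.59787707 -0.15098246  0.012     ] circ 0.5995326638221741 -0.147587388753891 0.05484887585043907
top ((408.75030517578125, 197.24765014648438), (49.68657684326172, 50.71662902832031), 89.94189453125) [ 0.60697483 -0.1432087   0.012     ] circ 0.6074462532997131 -0.1430974006652832 0.05024978891015053
bar (array([0.49154653, 0.23811549, 0.16033993]), np.float64(0.003064309215127415))
bar (array([0.49897013, 0.15789896, 0.16721102]), np.float64(0.0008203686429399921))
mid (array([0.49593089, 0.19717709, 0.16361944]), np.float64(0.0015670080350764577))
plate [0.60553465 0.25876458 0.008     ]
plate [0.61345842 0.16322615 0.008     ]
plate [0.427659  0.1416196 0.008    ]
plate [0.41589506 0.23656928 0.008     ]
mouth [0.46172055 0.19002665 0.125     ] [0.45563045 0.18756557 0.125     ]
```

View pics/c.png

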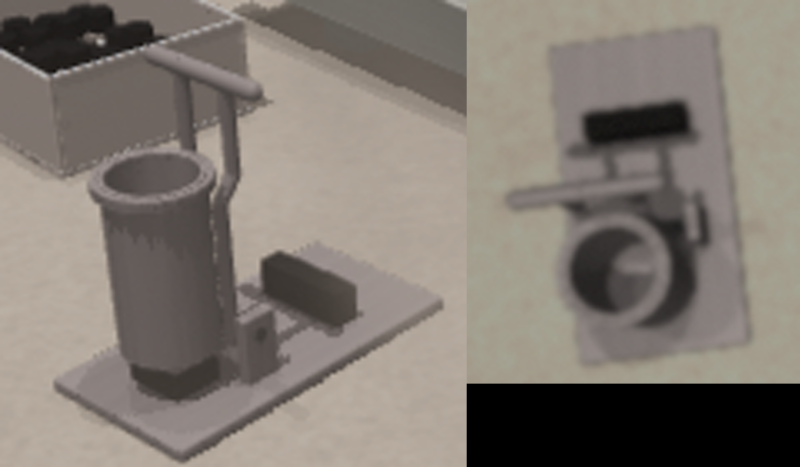

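>>> {"name": "jog_arm", "arguments": {
  "moves": [
    [[0.09, -0.1, 0], [0, 0, 0.03]],
    [[0.17, -0.2, 0], [0, 0, 0.05]],
    [[0.26, -0.3, 0], [0, 0, 0.08]],
    [[0.35, -0.4, 0], [0, 0, 0.1]],
    [[0.44, -0.5, 0], [0, 0, 0.13]],
    [[0.52, -0.6, 0], [0, 0, 0.15]],
    [[0.61, -0.7, 0], [0, 0, 0.18]],
    [[0.7, -0.8, 0], [0, 0, 0.2]],
    [[0.78, -0.9, 0], [0, 0, 0.23]],
    [[0.87, -1, 0], [0, 0, 0.25]]
  ],
  "claw": -1,
  "force": 30
}}

```text
t: 1.1
tcp_pos: [0.2556, 0.4341, 0.2919]
tool_rot: [-0.22, -3.133, 0.001]
ft_force: [-0.4, 0.0, -0.4]
finger_gap: 0.014
gripper_force: 0.0
```

>>> {"name": "jog_arm", "arguments": {
  "moves": [
    [[0.09, -0.1, 0], [0, 0, 0.03]],
    [[0.17, -0.2, 0], [0, 0, 0.05]],
    [[0.26, -0.3, 0], [0, 0, 0.08]],
    [[0.35, -0.4, 0], [0, 0, 0.1]],
    [[0.44, -0.5, 0], [0, 0, 0.13]],
    [[0.52, -0.6, 0], [0, 0, 0.15]],
    [[0.61, -0.7, 0], [0, 0, 0.18]],
    [[0.7, -0.8, 0], [0, 0, 0.2]],
    [[0.78, -0.9, 0], [0, 0, 0.23]],
    [[0.87, -1, 0], [0, 0, 0.25]]
  ]
}}

```text
t: 2.1
tcp_pos: [0.36, 0.3141, 0.2919]
tool_rot: [-0.024, -3.141, 0.001]
ft_force: [0.1, -0.3, 0.1]
finger_gap: 0.0
gripper_force: 0.0
```

>>> {"name": "jog_arm", "arguments": {
  "moves": [
    [[0.1, -0.12, 0], [0, 0, 0.03]],
    [[0.22, -0.25, 0], [0, 0, 0.06]],
    [[0.34, -0.38, 0], [0, 0, 0.1]],
    [[0.45, -0.52, 0], [0, 0, 0.13]],
    [[0.56, -0.65, 0], [0, 0, 0.16]],
    [[0.68, -0.78, 0], [0, 0, 0.2]],
    [[0.8, -0.92, 0], [0, 0, 0.23]],
    [[0.87, -1, -0.15], [0, 0, 0.25]],
    [[0.87, -1, -0.35], [0, 0, 0.25]],
    [[0.87, -1, -0.5], [0, 0, 0.25]]
  ]
}}

```text
t: 3.1
tcp_pos: [0.464, 0.1941, 0.2308]
tool_rot: [0.17, -3.135, 0.001]
ft_force: [-0.6, 0.5, -0.8]
finger_gap: 0.0007
gripper_force: 0.0
```

>>> {"name": "jog_arm", "arguments": {
  "moves": [
    [[0.05, 0.005, 0], [0, 0, 0]],
    [[0.1, 0.01, 0], [0, 0, 0]],
    [[0.16, 0.02, 0], [0, 0, 0]],
    [[0.22, 0.025, -0.01], [0, 0, 0]],
    [[0.28, 0.03, -0.02], [0, 0, 0]],
    [[0.34, 0.04, -0.03], [0, 0, 0]],
    [[0.39, 0.04, -0.05], [0, 0, 0]],
    [[0.44, 0.05, -0.07], [0, 0, 0]],
    [[0.49, 0.055, -0.08], [0, 0, 0]],
    [[0.54, 0.06, -0.1], [0, 0, 0]]
  ]
}}

```text
t: 4.1
tcp_pos: [0.5292, 0.202, 0.2198]
tool_rot: [0.171, -3.136, 0.0]
ft_force: [-1.6, 0.6, -0.4]
finger_gap: 0.0004
gripper_force: 0.7
```

```bash
python3 - <<'E'
from cell import robot
import cv2
s=robot.snapshot("side");cv2.imwrite("pics/p1.png",s["image"][100:340,100:420,::-1])
E
```

```text
(no output)
```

View pics/p1.png

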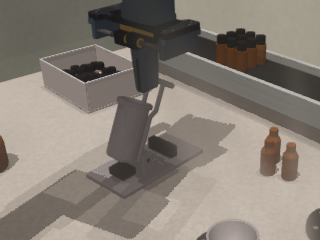

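The cradle has tilted about 0.4 rad with the fingers on the bar, at about (155,90) in the crop, and the cup is still seated. I'll keep pushing.

>>> {"name": "jog_arm", "arguments": {
  "moves": [
    [[0.05, 0.005, -0.02], [0, 0, 0]],
    [[0.1, 0.01, -0.05], [0, 0, 0]],
    [[0.15, 0.015, -0.08], [0, 0, 0]],
    [[0.2, 0.02, -0.11], [0, 0, 0]],
    [[0.24, 0.025, -0.14], [0, 0, 0]],
    [[0.28, 0.03, -0.17], [0, 0, 0]],
    [[0.32, 0.035, -0.21], [0, 0, 0]],
    [[0.36, 0.04, -0.24], [0, 0, 0]],
    [[0.39, 0.045, -0.27], [0, 0, 0]],
    [[0.42, 0.045, -0.3], [0, 0, 0]]
  ]
}}

```text
t: 5.15
tcp_pos: [0.5777, 0.2072, 0.1826]
tool_rot: [0.171, -3.131, 0.001]
ft_force: [-6.8, -0.2, -4.6]
finger_gap: 0.0002
gripper_force: 3.5
```

>>> {"name": "jog_arm", "arguments": {
  "moves": [
    [[-0.03, 0, 0.1], [0, 0, 0]],
    [[-0.06, 0, 0.22], [0, 0, 0]],
    [[-0.1, -0.01, 0.36], [0.01, -0.06, 0]],
    [[-0.2, -0.02, 0.5], [0.02, -0.16, 0]],
    [[-0.35, -0.04, 0.64], [0.03, -0.27, 0]],
    [[-0.5, -0.05, 0.76], [0.04, -0.38, 0]],
    [[-0.65, -0.07, 0.86], [0.05, -0.48, 0]],
    [[-0.78, -0.08, 0.92], [0.06, -0.58, 0]],
    [[-0.9, -0.1, 0.96], [0.08, -0.68, 0]],
    [[-1, -0.11, 1], [0.09, -0.78, 0]]
  ],
  "claw": 1
}}

```text
t: 6.15
tcp_pos: [0.4594, 0.1944, 0.308]
tool_rot: [-0.149, 2.737, 0.037]
ft_force: [-0.4, -0.6, -0.2]
finger_gap: 0.0776
gripper_force: 0.0
```

>>> {"name": "jog_arm", "arguments": {
  "moves": [
    [[-0.03, 0, 0], [0.01, -0.06, 0]],
    [[-0.06, 0, 0], [0.02, -0.14, 0]],
    [[-0.09, -0.01, 0], [0.03, -0.22, 0]],
    [[-0.12, -0.01, 0], [0.03, -0.3, 0]],
    [[-0.16, -0.02, 0], [0.04, -0.38, 0]],
    [[-0.2, -0.02, 0], [0.05, -0.46, 0]],
    [[-0.24, -0.02, 0], [0.06, -0.54, 0]],
    [[-0.28, -0.03, 0], [0.07, -0.62, 0]],
    [[-0.32, -0.03, 0], [0.08, -0.7, 0]],
    [[-0.35, -0.03, 0], [0.09, -0.78, 0]]
  ]
}}

```text
t: 7.15
tcp_pos: [0.4178, 0.1912, 0.3077]
tool_rot: [-0.127, 2.346, 0.064]
ft_force: [0.8, 0.1, -1.1]
finger_gap: 0.0911
gripper_force: 0.0
```

```bash
python3 - <<'E'
from cell import robot
import cv2,pickle,numpy as np
d={}
for n in("side","top"): d[n]=robot.snapshot(n)
pickle.dump(d,open("s1.pkl","wb"))
z=robot.sense();print(z["t"],z["q"],z["tcp_pos"],z["tool_rot"])
a=cv2.resize(d["side"]["image"][180:310,170:310],(600,557),interpolation=2)
b=cv2.resize(d["top"]["image"][180:310,170:310],(600,557),interpolation=2)
cv2.imwrite("pics/tip.png",cv2.resize(np.hstack([a,b]),(800,371))[:,:,::-1])
E
```

```text
7.25 [ 0.58367491 -0.08542857  2.21454494 -0.88447242  0.42478168 -0.38439893] [0.4169712  0.19083499 0.30642756] [-0.12960578  2.34933798  0.06161969]
```

View pics/tip.png

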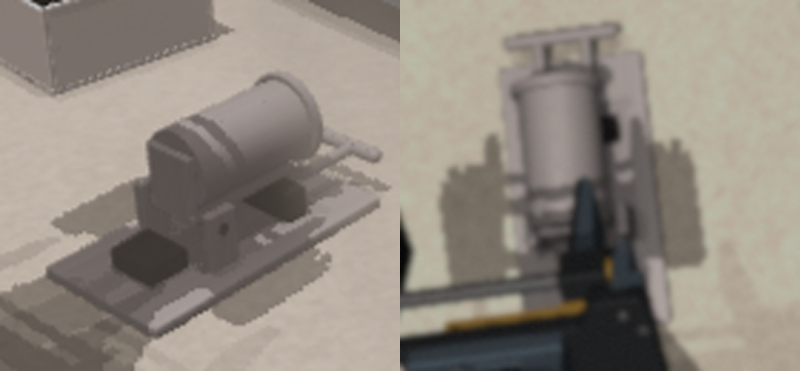

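The cradle is over on its stop and the cup lies level with its mouth away. The flange is at top-view crop x≈512–612, y≈85, and the bar sits beyond it. In the side view the mouth is near crop (290,113).

```bash
python3 - <<'E'
from h import *
d=pickle.load(open("s1.pkl","rb"));S,T=d["side"],d["top"]
f=lambda u,v,o=400:(170+(u-o)/2.857,180+v/2.857)
for n,a in(("flangeL",(512,88)),("flangeR",(612,83)),("bodyL",(524,130)),("bodyR",(602,128))):print(n,plane(T,f(*a),.063))
print("mouth tri",tri(S,f(290,113,0),T,f(562,75)))
print("bar ends",plane(T,f(505,43),.028),plane(T,f(619,30),.028))
for p in((.486,.196,.063),(.531,.2005,.063),(.580,.206,.063),(.58,.206,.093)):
    a=proj(S,p);b=proj(T,p);print(p,(a-[170,180])*2.857,(b-[170,180])*2.857+[400,0])
r=cv2.Rodrigues(np.array([-0.1296,2.3493,.0616]))[0];print(r)
E
```

```text
flangeL [0.57821255 0.23612611 0.063     ]
flangeR [0.58006485 0.17056133 0.063     ]
bodyL [0.55022871 0.22790113 0.063     ]
bodyR [0.5504482  0.17696406 0.063     ]
mouth tri (array([0.58303692, 0.20549894, 0.06324475]), np.float64(0.007455332202972758))
bar ends [0.61677442 0.25027896 0.028     ] [0.62400614 0.17233371 0.028     ]
(0.486, 0.196, 0.063) [177.96046494 170.70662527] [572.06127614 227.36952058]
(0.531, 0.2005, 0.063) [234.73542492 142.7118099 ] [565.68608331 158.37140286]
(0.58, 0.206, 0.063) [291.66775665 114.02817363] [557.92515879  84.29531472]
(0.58, 0.206, 0.093) [289.35498118  71.13713509] [547.52049769  74.78825659]
[[-0.70015489 -0.112278    0.70510763]
 [-0.07517247  0.99366153  0.08358151]
 [-0.71002269  0.00551532 -0.70415719]]
```

>>> {"name": "jog_arm", "arguments": {
  "moves": [
    [[0, 0, -0.06], [0, 0, 0]],
    [[0, 0, -0.15], [0, 0, 0]],
    [[0, -0.01, -0.26], [0, 0, 0]],
    [[0, -0.01, -0.38], [0, 0, 0]],
    [[0, -0.01, -0.5], [0, 0, 0]],
    [[0, -0.02, -0.62], [0, 0, 0]],
    [[0, -0.02, -0.74], [0, 0, 0]],
    [[0, -0.02, -0.84], [0, 0, 0]],
    [[0, -0.03, -0.92], [0, 0, 0]],
    [[0, -0.03, -0.96], [0, 0, 0]]
  ]
}}

```text
t: 8.25
tcp_pos: [0.4197, 0.1906, 0.2216]
tool_rot: [-0.128, 2.398, 0.05]
ft_force: [-0.6, 0.8, 0.3]
finger_gap: 0.0912
gripper_force: 0.0
```

>>> {"name": "jog_arm", "arguments": {
  "moves": [
    [[0.05, 0, -0.06], [0, 0, 0]],
    [[0.11, 0.01, -0.13], [0, 0, 0]],
    [[0.17, 0.02, -0.21], [0, 0, 0]],
    [[0.23, 0.02, -0.29], [0, 0, 0]],
    [[0.3, 0.03, -0.37], [0, 0, 0]],
    [[0.37, 0.04, -0.45], [0, 0, 0]],
    [[0.44, 0.05, -0.54], [0, 0, 0]],
    [[0.5, 0.05, -0.62], [0, 0, 0]],
    [[0.55, 0.06, -0.68], [0, 0, 0]],
    [[0.59, 0.06, -0.73], [0, 0, 0]]
  ]
}}

```text
t: 9.25
tcp_pos: [0.5018, 0.2049, 0.176]
tool_rot: [-0.129, 2.465, 0.038]
ft_force: [0.5, -0.3, 0.5]
finger_gap: 0.0913
gripper_force: 0.0
```

```bash
python3 - <<'E'
from cell import robot
import cv2,pickle,numpy as np
d={}
for n in("side","top"): d[n]=robot.snapshot(n)
z=robot.sense();print(z["t"],z["q"],z["tcp_pos"],z["tool_rot"],z["ft_force"])
a=cv2.resize(d["side"]["image"][150:310,160:320],(400,400),interpolation=2)
b=cv2.resize(d["top"]["image"][160:320,160:320],(400,400),interpolation=2)
cv2.imwrite("pics/gr.png",np.hstack([a,b])[:,:,::-1])
E
```

```text
9.35 [ 0.47648821  0.24585046  2.20336316 -1.34402802  0.24040069  0.06165518] [0.50178262 0.20474795 0.17604396] [-0.12835224  2.46532261  0.03736515] [-0.45941715  0.08268087  0.35808767]
```

View pics/gr.png

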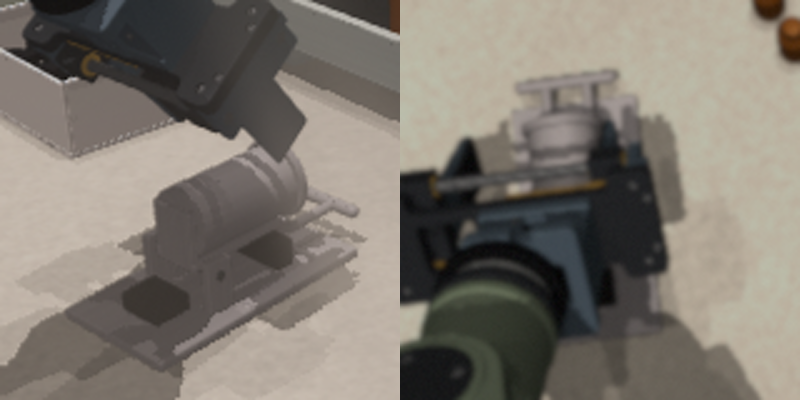

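The arm stopped at the q4 limit (q5≈0.24, near the wrist singularity), with the fingers still above the cup. I'll fit the kinematics and choose a feasible lean.

```bash
cat > kin.py <<'E'
import numpy as np
from scipy.optimize import least_squares
from scipy.spatial.transform import Rotation as Ro
Z=lambda a:Ro.from_euler('z',a);Y=lambda a:Ro.from_euler('y',a)
def fk(q,p):
    a0,h,L1,e,L2,Lt=p
    A=Z(q[0]);B=A*Y(q[1]);C=A*Y(q[1]+q[2]);W=C*Z(q[3])*Y(q[4])
    return A.apply([a0,0,h])+B.apply([0,0,L1])+C.apply([e,0,L2])+W.apply([0,0,Lt]),W*Z(q[5]+np.pi/2)
D=[([1.28495876,.320220299,1.56555694,3.3e-5,1.25742651,-.0199840],[.15095876,.55448032,.29150871],[-.416352,-3.1136,.00249]),
([0.58367491,-0.08542857,2.21454494,-0.88447242,0.42478168,-0.38439893],[0.4169712,0.19083499,0.30642756],[-0.12960578,2.34933798,0.06161969]),
([0.47648821,0.24585046,2.20336316,-1.34402802,0.24040069,0.06165518],[0.50178262,0.20474795,0.17604396],[-0.12835224,2.46532261,0.03736515])]
P=least_squares(lambda p:np.r_[np.concatenate([fk(q,p)[0]-x for q,x,_ in D]),1e-4*(p-[0,.3,.4,0,.4,.2])],[0,.3,.4,0,.4,.2]).x
lo=np.array([-3.11,-.84,.21,-1.34,.05,-2.56]);hi=np.array([3.11,2.01,2.61,4.49,2.63,2.56])
def ik(x,R,seeds):
    best=None
    for s in seeds:
        r=least_squares(lambda q:np.r_[10*(fk(q,P)[0]-x),(R.inv()*fk(q,P)[1]).as_rotvec()],np.clip(s,lo+.01,hi-.01),bounds=(lo,hi))
        if r.cost<1e-8:return r.x
    return None
def pose(G,az,phi,roll=0): # tool z leaning phi forward of down, azimuth az, grasp point G
    R=Z(az)*Y(-phi)*Ro.from_matrix([[-1,0,0],[0,1,0],[0,0,-1]])*Z(roll)
    return np.array(G)-.06*R.apply([0,0,1]),R
SE=[[.3,.5,1.8,a,.6,b] for a in(0,1.5,3,-1) for b in(-1.3,1.5,0)]
E
python3 - <<'E'
from kin import *
np.set_printoptions(precision=3,suppress=True)
print(P)
for q,x,r in D:print(fk(q,P)[0]-x,(Ro.from_rotvec(r).inv()*fk(q,P)[1]).magnitude())
print("grasp")
for ph in(0,15,30,45):
  for ro in(0,np.pi):
    print(ph,ro>0,ik(*pose([.531,.2,.063],.11,np.radians(ph),ro),SE))
print("place: (azimuth of cup-side lean)")
for ph in(45,60,75):
  for az in(-2.5,-1.5,-1,-.5,-.24,0,.5,1,1.5,2.5,3.1):
   for ro in(0,np.pi):
    q=ik(*pose([.603,-.145,.064],az,np.radians(ph),ro),SE)
    if q is not None:print(ph,az,ro>0,q)
E
```

```text
[0.033 0.115 0.556 0.006 0.388 0.223]
[ 0.011 -0.003  0.003] 2.502661498996786e-06
[-0.    -0.001 -0.005] 9.894503739505627e-09
[ 0.002 -0.003  0.002] 4.881424934939877e-09
grasp
0 False [ 0.36   0.469  1.84  -0.     0.833 -1.321]
0 True [ 0.36   0.469  1.84  -0.     0.833  1.821]
15 False [ 0.397  0.388  2.026 -0.159  0.481 -1.152]
15 True [ 0.397  0.388  2.026 -0.159  0.481  1.989]
30 False [ 0.441  0.354  2.213 -1.145  0.18  -0.142]
30 True None
45 False [0.492 0.395 2.39  3.763 0.47  1.279]
45 True [ 0.492  0.395  2.39   3.763  0.47  -1.862]
place: (azimuth of cup-side lean)
45 -2.5 False [-0.033  0.838  1.331 -0.458  1.629  1.027]
45 -2.5 True [-0.033  0.838  1.331 -0.458  1.629 -2.115]
45 -1.5 False [ 0.092  0.613  1.852 -0.999  0.998  0.73 ]
45 -1.5 True [ 0.092  0.613  1.852 -0.999  0.998 -2.411]
45 -0.5 False [-0.114  0.442  2.261  3.878  0.407  1.156]
45 -0.5 True [-0.114  0.442  2.261  3.878  0.407 -1.985]
45 -0.24 False [-0.234  0.433  2.286  3.153  0.362  1.564]
45 -0.24 True [-0.234  0.433  2.286  3.153  0.362 -1.578]
45 0 False [-0.345  0.44   2.266  2.477  0.399  1.94
[... 2391 characters left out ...]
8  2.547  3.149  1.472 -1.57 ]
75 0 False [-0.414  0.752  2.511  2.737  1.42   1.521]
75 0 True [-0.414  0.752  2.511  2.737  1.42  -1.62 ]
75 0.5 False [-0.65   0.749  2.263  1.956  1.258  1.695]
75 0.5 True [-0.65   0.749  2.263  1.956  1.258 -1.446]
75 1 False [-0.689  0.819  1.909  1.357  1.378  1.989]
75 1 True [-0.689  0.819  1.909  1.357  1.378 -1.152]
75 1.5 False [-0.621  0.936  1.534  0.976  1.682  2.133]
75 1.5 True [-0.621  0.936  1.534  0.976  1.682 -1.008]
75 2.5 False [-0.359  1.165  0.925  0.375  2.315  1.906]
75 2.5 True [-0.359  1.165  0.925  0.375  2.315 -1.235]
75 3.1 False [-0.177  1.188  0.865 -0.191  2.386  1.396]
75 3.1 True [-0.177  1.188  0.865 -0.191  2.386 -1.746]
```

>>> {"name": "jog_arm", "arguments": {
  "moves": [
    [[0, 0, 0.06], [-0.01, 0.05, 0]],
    [[0, 0, 0.12], [-0.01, 0.1, 0]],
    [[0, 0, 0.18], [-0.02, 0.15, 0]],
    [[0, 0, 0.24], [-0.02, 0.2, 0]],
    [[0, 0, 0.3], [-0.03, 0.25, 0]],
    [[0, 0, 0.36], [-0.03, 0.3, 0]],
    [[0, 0, 0.4], [-0.04, 0.35, 0]],
    [[0, 0, 0.4], [-0.05, 0.4, 0]],
    [[0, 0, 0.4], [-0.05, 0.44, 0]],
    [[0, 0, 0.4], [-0.05, 0.44, 0]]
  ]
}}

```text
t: 10.35
tcp_pos: [0.5012, 0.2047, 0.225]
tool_rot: [-0.142, 2.685, 0.023]
ft_force: [0.8, -1.2, -0.6]
finger_gap: 0.0911
gripper_force: 0.0
```

```bash
cat > st.py <<'E'
from cell import robot
from kin import *
np.set_printoptions(precision=4,suppress=True)
z=robot.sense();R=Ro.from_rotvec(z["tool_rot"]);tz=R.apply([0,0,1])
print(z["t"],"q",z["q"],"tcp",z["tcp_pos"],"tz",tz,"ty",R.apply([0,1,0]),"lean",np.degrees(np.arccos(-tz[2])),"G",z["tcp_pos"]+.06*tz,"ft",z["ft_force"],z["gripper_force"],z["finger_gap"],"rot",z["tool_rot"])
E
cat > plan.py <<'E'
from st import *
E
python3 st.py; python3 - <<'E'
from kin import *
np.set_printoptions(precision=3,suppress=True)
for ph in(20,23,26,28):
    print(ph,ik(*pose([.531,.2,.063],.11,np.radians(ph)),SE))
for az in (2.7,2.9,3.14):print(ik(*pose([.603,-.145,.064],az,np.radians(66),np.pi),SE))
E
```

```text
10.35 q [ 0.4377  0.1903  2.0075 -0.2982  0.5342 -1.0126] tcp [0.5012 0.2047 0.225 ] tz [ 0.4361  0.0389 -0.8991] ty [-0.1035  0.9946 -0.0072] lean 25.964056348512397 G [0.5273 0.2071 0.171 ] ft [ 0.8062 -1.1673 -0.5753] 0.0 0.09113613667749335 rot [-0.1415  2.6849  0.0225]
20 [ 0.411  0.37   2.089 -0.29   0.362 -1.015]
23 [ 0.42   0.363  2.126 -0.425  0.293 -0.876]
26 [ 0.429  0.357  2.163 -0.641  0.232 -0.655]
28 [ 0.435  0.355  2.188 -0.858  0.2   -0.434]
[-0.296  1.113  0.93   0.169  2.24  -1.406]
[-0.238  1.121  0.911  0.005  2.262 -1.566]
[-0.167  1.111  0.935 -0.192  2.233 -1.758]
```

>>> {"name": "jog_arm", "arguments": {
  "moves": [
    [[0.05, -0.06, -0.06], [0, 0.03, 0.01]],
    [[0.05, -0.06, -0.14], [0, 0.05, 0.02]],
    [[0.05, -0.06, -0.24], [0, 0.07, 0.02]],
    [[0.05, -0.06, -0.34], [0, 0.07, 0.02]],
    [[0.05, -0.06, -0.45], [0, 0.07, 0.02]],
    [[0.05, -0.06, -0.56], [0, 0.07, 0.02]],
    [[0.05, -0.06, -0.66], [0, 0.07, 0.02]],
    [[0.05, -0.06, -0.75], [0, 0.07, 0.02]],
    [[0.05, -0.06, -0.83], [0, 0.07, 0.02]],
    [[0.05, -0.06, -0.89], [0, 0.07, 0.02]]
  ]
}}

```text
t: 11.35
tcp_pos: [0.5062, 0.1975, 0.1162]
tool_rot: [-0.157, 2.722, 0.027]
ft_force: [0.3, -0.4, 0.6]
finger_gap: 0.0912
gripper_force: 0.0
```

```bash
python3 st.py; python3 - <<'E'
from cell import robot
import cv2,numpy as np
d={n:robot.snapshot(n) for n in("side","top")}
a=cv2.resize(d["side"]["image"][150:310,160:320],(400,400),interpolation=2)
b=cv2.resize(d["top"]["image"][160:320,160:320],(400,400),interpolation=2)
cv2.imwrite("pics/gr2.png",np.hstack([a,b])[:,:,::-1])
E
```

```text
11.35 q [ 0.4078  0.3556  2.1199 -0.4298  0.2929 -0.889 ] tcp [0.5062 0.1975 0.1162] tz [ 0.4014  0.0423 -0.9149] ty [-0.1141  0.9935 -0.0041] lean 23.80197039507755 G [0.5303 0.2    0.0613] ft [ 0.3114 -0.3511  0.5675] 0.0 0.0911500193375722 rot [-0.157   2.722   0.0272]
```

View pics/gr2.png

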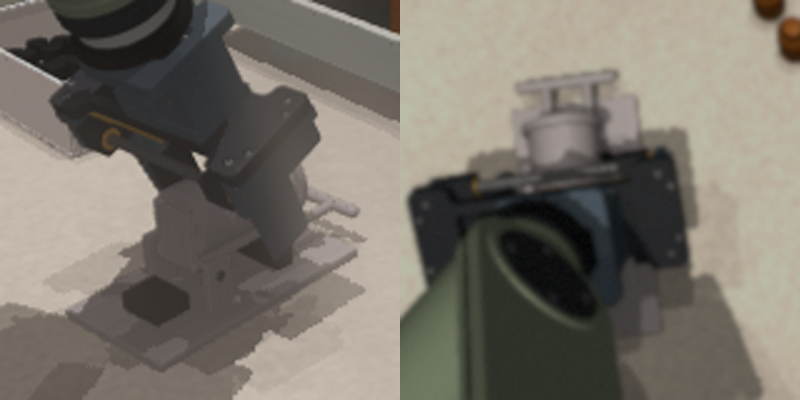

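The fingers straddle the cup mid-body, at about (265,190) in the left crop. Closing.

>>> {"name": "jog_arm", "arguments": {
  "moves": [
    [[0, 0, 0.01], [0, 0, 0]],
    [[0, 0, 0.01], [0, 0, 0]],
    [[0, 0, 0.01], [0, 0, 0]],
    [[0, 0, 0.01], [0, 0, 0]],
    [[0, 0, 0.01], [0, 0, 0]],
    [[0, 0, 0.01], [0, 0, 0]],
    [[0, 0, 0.01], [0, 0, 0]],
    [[0, 0, 0.01], [0, 0, 0]],
    [[0, 0, 0.01], [0, 0, 0]],
    [[0, 0, 0.01], [0, 0, 0]]
  ],
  "claw": -1,
  "force": 50
}}

```text
t: 12.45
tcp_pos: [0.508, 0.1992, 0.1202]
tool_rot: [-0.157, 2.715, 0.033]
ft_force: [-1.8, 5.7, 4.4]
finger_gap: 0.0518
gripper_force: 50.0
```

>>> {"name": "jog_arm", "arguments": {
  "moves": [
    [[0, 0, 0.05], [0, 0, 0]],
    [[0, 0, 0.12], [0, 0, 0]],
    [[0, 0, 0.2], [0, 0, 0]],
    [[0, 0, 0.3], [0, 0, 0]],
    [[0, 0, 0.42], [0, 0, 0]],
    [[0, 0, 0.55], [0, 0, 0]],
    [[0, 0, 0.68], [0, 0, 0]],
    [[0, 0, 0.8], [0, 0, 0]],
    [[0, 0, 0.92], [0, 0, 0]],
    [[0, 0, 1], [0, 0, 0]]
  ]
}}

```text
t: 13.45
tcp_pos: [0.5065, 0.1972, 0.2402]
tool_rot: [-0.156, 2.72, 0.028]
ft_force: [0.4, 0.4, -2.7]
finger_gap: 0.0518
gripper_force: 49.9
```

```bash
python3 st.py
```

```text
13.45 q [ 0.407   0.1812  1.9618 -0.2117  0.6088 -1.1281] tcp [0.5065 0.1972 0.2402] tz [ 0.4029  0.0428 -0.9142] ty [-0.1134  0.9935 -0.0035] lean 23.902905816692737 G [0.5307 0.1997 0.1853] ft [ 0.4003  0.3686 -2.7284] 49.94901493191719 0.051840262945458605 rot [-0.1557  2.7203  0.028 ]
```

>>> {"name": "jog_arm", "arguments": {
  "moves": [
    [[0.02, -0.04, 0], [0, 0.04, -0.01]],
    [[0.05, -0.11, 0], [-0.01, 0.11, -0.02]],
    [[0.08, -0.18, 0], [-0.02, 0.19, -0.04]],
    [[0.11, -0.26, 0], [-0.03, 0.27, -0.05]],
    [[0.14, -0.34, 0], [-0.04, 0.35, -0.07]],
    [[0.17, -0.42, 0], [-0.05, 0.43, -0.08]],
    [[0.21, -0.5, 0], [-0.06, 0.52, -0.1]],
    [[0.24, -0.58, 0], [-0.07, 0.61, -0.12]],
    [[0.28, -0.66, 0], [-0.08, 0.7, -0.13]],
    [[0.31, -0.74, 0], [-0.09, 0.78, -0.15]]
  ]
}}

```text
t: 14.45
tcp_pos: [0.5441, 0.1082, 0.2391]
tool_rot: [-0.066, 3.118, -0.027]
ft_force: [0.4, -0.0, -2.4]
finger_gap: 0.052
gripper_force: 49.9
```

>>> {"name": "jog_arm", "arguments": {
  "moves": [
    [[0.03, -0.07, 0], [-0.01, 0.08, -0.02]],
    [[0.06, -0.15, 0], [-0.01, 0.16, -0.03]],
    [[0.09, -0.22, 0], [-0.01, 0.24, -0.05]],
    [[0.12, -0.3, 0], [-0.02, 0.31, -0.06]],
    [[0.16, -0.37, 0], [-0.02, 0.39, -0.08]],
    [[0.19, -0.44, 0], [-0.02, 0.47, -0.09]],
    [[0.22, -0.52, 0], [-0.02, 0.55, -0.11]],
    [[0.25, -0.59, 0], [-0.03, 0.62, -0.12]],
    [[0.28, -0.66, 0], [-0.03, 0.7, -0.14]],
    [[0.31, -0.74, 0], [-0.03, 0.78, -0.15]]
  ]
}}

```text
t: 15.45
tcp_pos: [0.5815, 0.0197, 0.2391]
tool_rot: [-0.041, -2.774, 0.034]
ft_force: [0.1, -0.5, -2.4]
finger_gap: 0.052
gripper_force: 49.9
```

>>> {"name": "jog_arm", "arguments": {
  "moves": [
    [[0.03, -0.07, 0], [0, 0.08, -0.02]],
    [[0.06, -0.15, 0], [0.01, 0.16, -0.03]],
    [[0.09, -0.22, 0], [0.01, 0.24, -0.05]],
    [[0.12, -0.3, 0], [0.01, 0.31, -0.06]],
    [[0.16, -0.37, 0], [0.02, 0.39, -0.08]],
    [[0.19, -0.44, 0], [0.02, 0.47, -0.09]],
    [[0.22, -0.52, 0], [0.02, 0.55, -0.11]],
    [[0.25, -0.59, 0], [0.03, 0.62, -0.12]],
    [[0.28, -0.66, 0], [0.03, 0.7, -0.14]],
    [[0.31, -0.74, 0], [0.03, 0.78, -0.15]]
  ]
}}

```text
t: 16.45
tcp_pos: [0.619, -0.0692, 0.2389]
tool_rot: [-0.12, -2.382, 0.001]
ft_force: [-0.3, -0.3, -2.7]
finger_gap: 0.052
gripper_force: 49.9
```

```bash
python3 st.py; python3 - <<'E'
from h import *
d=pickle.load(open("s0.pkl","rb"))
print("disc tri",tri(d["side"],(441.5,330.26),d["top"],(408.75,197.25)))
g=cv2.cvtColor(d["side"]["image"],6)
print(g[330,398:412],g[330,472:484],g[300:312,441],g[348:360,441])
E
```

```text
16.45 q [-0.112   0.7582  1.1039 -0.048   2.0345 -1.5862] tcp [ 0.619  -0.0692  0.2389] tz [-0.6856  0.034  -0.7272] ty [ 0.0868  0.9956 -0.0354] lean 43.345187102118864 G [ 0.5778 -0.0671  0.1953] ft [-0.295  -0.278  -2.6962] 49.94950197637081 0.05202702404492001 rot [-0.1204 -2.382   0.001 ]
disc tri (array([ 0.60927406, -0.14475947,  0.00164781]), np.float64(9.939564393285277e-05))
[164 163 162 163 163 161 162 140 110 105 104 102  99  96] [ 65  66  65  66 153 162 161 161 161 162 162 162] [167 167 168 169 170 147  88  63  64  64  64  64] [ 63  59  58  60  59  59  58 146 161 161 162 165]
```

```bash
cat > cup.py <<'E'
from st import *
Rg=Ro.from_rotvec([-.157,2.7203,.0285])
c=Rg.inv().apply([.9935,.1135,0]); g=c*-.045+np.array([0,0,.06])
cw=R.apply(c);base=z["tcp_pos"]+R.apply(g)
v=np.cross(cw,[0,0,-1]);v*=np.arcsin(np.linalg.norm(v))/np.linalg.norm(v)
print("cup axis",cw,"base",base,"mouth",base+.095*cw,"turn to vertical (units)",v/.5)
Rn=Ro.from_rotvec(v)*R;print("base after turn about tcp",z["tcp_pos"]+Rn.apply(g))
E
python3 cup.py|tail -n 3; python3 - <<'E'
from h import *
d=pickle.load(open("s0.pkl","rb"));C={}
for n,(x,y) in(("side",(441,329)),("top",(409,197))):
    s=d[n];g=cv2.cvtColor(s["image"],cv2.COLOR_RGB2GRAY)
    m=np.zeros_like(g);w=slice(y-40,y+40),slice(x-45,x+45);m[w]=g[w]<(130)
    c=cv2.convexHull(max(cv2.findContours(m,0,1)[0],key=cv2.contourArea))
    for z in(.006,.012):
        P=np.array([plane(s,p[0],z)[:2] for p in c],np.float32);print(n,z,cv2.fitEllipse(P))
E
```

```text
16.45 q [-0.112   0.7582  1.1039 -0.048   2.0345 -1.5862] tcp [ 0.619  -0.0692  0.2389] tz [-0.6856  0.034  -0.7272] ty [ 0.0868  0.9956 -0.0354] lean 43.345187102118864 G [ 0.5778 -0.0671  0.1953] ft [-0.295  -0.278  -2.6962] 49.94950197637081 0.05202702404492001 rot [-0.1204 -2.382   0.001 ]
cup axis [ 0.383  -0.067  -0.9213] base [ 0.5606 -0.0641  0.2367] mouth [ 0.597  -0.0705  0.1492] turn to vertical (units) [0.1376 0.7868 0.    ]
base after turn about tcp [ 0.5643 -0.0648  0.2596]
side 0.006 ((0.6065795421600342, -0.14358660578727722), (0.10157652199268341, 0.11357465386390686), 117.11758422851562)
side 0.012 ((0.599970817565918, -0.14725598692893982), (0.10028637200593948, 0.11213210970163345), 117.11756896972656)
top 0.006 ((0.6086228489875793, -0.14410758018493652), (0.10264481604099274, 0.1042269691824913), 53.90589904785156)
top 0.012 ((0.6072657704353333, -0.1431863158941269), (0.10200702399015427, 0.10357934236526489), 53.906341552734375)
```

>>> {"name": "jog_arm", "arguments": {
  "moves": [
    [[0.03, -0.06, 0], [0.01, 0.08, 0]],
    [[0.07, -0.13, 0], [0.02, 0.16, 0]],
    [[0.1, -0.2, 0], [0.04, 0.24, 0]],
    [[0.14, -0.26, 0], [0.05, 0.32, 0]],
    [[0.18, -0.33, 0], [0.07, 0.4, 0]],
    [[0.22, -0.4, 0], [0.08, 0.48, 0]],
    [[0.26, -0.47, 0], [0.1, 0.56, 0]],
    [[0.3, -0.54, 0], [0.11, 0.64, 0]],
    [[0.33, -0.6, 0], [0.13, 0.72, 0]],
    [[0.36, -0.66, 0], [0.14, 0.79, 0]]
  ]
}}

```text
t: 17.45
tcp_pos: [0.6622, -0.1486, 0.2383]
tool_rot: [-0.078, -1.986, -0.054]
ft_force: [-0.2, 0.4, -2.4]
finger_gap: 0.0522
gripper_force: 50.0
```

>>> {"name": "jog_arm", "arguments": {
  "moves": [
    [[0, 0, -0.05], [0, 0, 0]],
    [[0, 0, -0.12], [0, 0, 0]],
    [[0, 0, -0.2], [0, 0, 0]],
    [[0, 0, -0.28], [0, 0, 0]],
    [[0, 0, -0.35], [0, 0, 0]],
    [[0, 0, -0.42], [0, 0, 0]],
    [[0, 0, -0.48], [0, 0, 0]],
    [[0, 0, -0.53], [0, 0, 0]],
    [[0, 0, -0.56], [0, 0, 0]],
    [[0, 0, -0.58], [0, 0, 0]]
  ]
}}

```text
t: 18.45
tcp_pos: [0.6619, -0.1481, 0.169]
tool_rot: [-0.079, -1.986, -0.053]
ft_force: [0.6, -0.2, -2.7]
finger_gap: 0.0518
gripper_force: 49.9
```

```bash
python3 cup.py; python3 - <<'E'
from cell import robot
from h import *
d={n:robot.snapshot(n) for n in("side","top")}
pickle.dump(d,open("s2.pkl","wb"))
print("rail",tri(d["side"],(235,134),d["top"],(12,104)))
a=cv2.resize(d["side"]["image"][150:390,310:550],(400,400),interpolation=2)
b=cv2.resize(d["top"]["image"][60:300,290:530],(400,400),interpolation=2)
cv2.imwrite("pics/pl.png",np.hstack([a,b])[:,:,::-1])
E
```

```text
18.45 q [-0.1967  1.0771  0.7947 -0.1609  2.4156 -1.7399] tcp [ 0.6619 -0.1481  0.169 ] tz [-0.9118  0.0732 -0.4041] ty [0.0796 0.9968 0.0009] lean 66.16248334579531 G [ 0.6072 -0.1437  0.1448] ft [ 0.6215 -0.224  -2.7105] 49.949674643576145 0.05183672143849912 rot [-0.0786 -1.9857 -0.0525]
cup axis [-0.0011  0.0002 -1.    ] base [ 0.6073 -0.1437  0.1898] mouth [ 0.6072 -0.1437  0.0948] turn to vertical (units) [-0.0004 -0.0021 -0.    ]
base after turn about tcp [ 0.6073 -0.1437  0.1897]
rail (array([0.78936079, 0.61108677, 0.08284893]), np.float64(0.00010435257629371045))
```

View pics/pl.png

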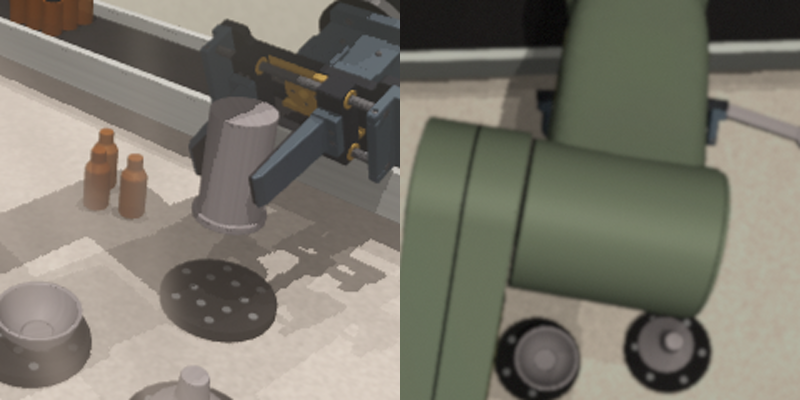

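The cup is upright over the disc, with its flange at about (230,215) in the left crop. The conveyor rail behind tops out at z≈0.083, so I'll yaw the hand to gain clearance, then lower.

>>> {"name": "jog_arm", "arguments": {
  "moves": [
    [[-0.01, -0.02, 0], [0, 0, -0.08]],
    [[-0.02, -0.05, 0], [0, 0, -0.18]],
    [[-0.03, -0.07, 0], [0, 0, -0.29]],
    [[-0.03, -0.09, 0], [0, 0, -0.4]],
    [[-0.04, -0.11, 0], [0, 0, -0.51]],
    [[-0.05, -0.13, 0], [0, 0, -0.62]],
    [[-0.06, -0.16, 0], [0, 0, -0.73]],
    [[-0.06, -0.18, 0], [0, 0, -0.84]],
    [[-0.07, -0.2, 0], [0, 0, -0.93]],
    [[-0.07, -0.21, 0], [0, 0, -1]]
  ]
}}

```text
t: 19.55
tcp_pos: [0.6533, -0.174, 0.1699]
tool_rot: [-0.576, -1.923, -0.375]
ft_force: [0.1, 0.7, -2.0]
finger_gap: 0.0519
gripper_force: 49.9
```

>>> {"name": "jog_arm", "arguments": {
  "moves": [
    [[0, 0, -0.04], [0, 0, 0]],
    [[0, 0, -0.09], [0, 0, 0]],
    [[0, 0, -0.15], [0, 0, 0]],
    [[0, 0, -0.21], [0, 0, 0]],
    [[0, 0, -0.27], [0, 0, 0]],
    [[0, 0, -0.33], [0, 0, 0]],
    [[0, 0, -0.39], [0, 0, 0]],
    [[0, 0, -0.44], [0, 0, 0]],
    [[0, 0, -0.48], [0, 0, 0]],
    [[0, 0, -0.5], [0, 0, 0]]
  ]
}}

```text
t: 20.55
tcp_pos: [0.6535, -0.1733, 0.1087]
tool_rot: [-0.573, -1.922, -0.374]
ft_force: [0.5, -0.6, -2.1]
finger_gap: 0.052
gripper_force: 49.9
```

```bash
python3 cup.py; python3 - <<'E'
from cell import robot
from h import *
d={n:robot.snapshot(n) for n in("side","top")}
pickle.dump(d,open("s3.pkl","wb"))
S=d["side"]
for p in((.607,-.144,.035),(.607,-.144,.013),(.607,-.144,.13)):print((proj(S,p)-[340,200])*4)
cv2.imwrite("pics/pl2.png",cv2.resize(S["image"][200:350,340:540],(800,600),interpolation=2)[:,:,::-1])
E
```

```text
20.55 q [-0.3543  1.1113  0.8714  0.2745  2.2854 -1.2966] tcp [ 0.6535 -0.1733  0.1087] tz [-0.7652  0.5013 -0.4039] ty [0.5478 0.8366 0.0007] lean 66.17834856567822 G [ 0.6075 -0.1432  0.0845] ft [ 0.4598 -0.5547 -2.1168] 49.949667155742645 0.0519670586572656 rot [-0.5729 -1.9225 -0.3743]
cup axis [-0.0012  0.0006 -1.    ] base [ 0.6076 -0.1432  0.1295] mouth [ 0.6075 -0.1432  0.0345] turn to vertical (units) [-0.0013 -0.0024 -0.    ]
base after turn about tcp [ 0.6076 -0.1432  0.1294]
[411.86196994 450.06494701]
[404.51203878 498.45520145]
[446.35351931 222.98052758]
```

View pics/pl2.png

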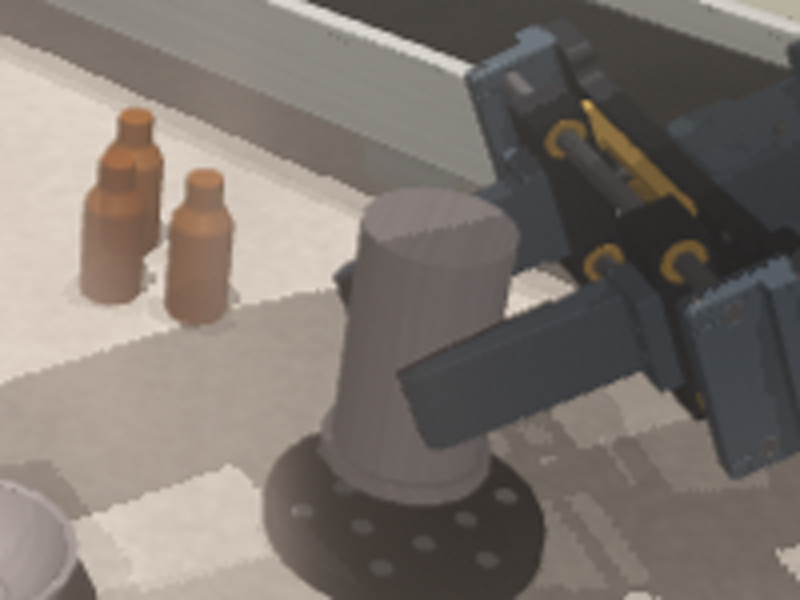

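The cup is upright, about 22 mm above the disc and centred within 3 mm. Its base is at about (440,227) in the crop and its mouth at about (406,452). Lowering it.

>>> {"name": "jog_arm", "arguments": {
  "moves": [
    [[0, 0, -0.02], [0, 0, 0]],
    [[0, 0, -0.04], [0, 0, 0]],
    [[0, 0, -0.06], [0, 0, 0]],
    [[0, 0, -0.08], [0, 0, 0]],
    [[0, 0, -0.1], [0, 0, 0]],
    [[0, 0, -0.12], [0, 0, 0]],
    [[0, 0, -0.13], [0, 0, 0]],
    [[0, 0, -0.14], [0, 0, 0]],
    [[0, 0, -0.15], [0, 0, 0]],
    [[0, 0, -0.16], [0, 0, 0]]
  ]
}}

```text
t: 21.65
tcp_pos: [0.6536, -0.1733, 0.0901]
tool_rot: [-0.573, -1.923, -0.374]
ft_force: [0.2, -0.1, -2.5]
finger_gap: 0.0521
gripper_force: 49.9
```

>>> {"name": "jog_arm", "arguments": {
  "moves": [
    [[0, 0, 0], [0, 0, 0]],
    [[0, 0, -0.004], [0, 0, 0]],
    [[0, 0, -0.008], [0, 0, 0]],
    [[0, 0, -0.012], [0, 0, 0]],
    [[0, 0, -0.016], [0, 0, 0]],
    [[0, 0, -0.02], [0, 0, 0]],
    [[0, 0, -0.02], [0, 0, 0]],
    [[0, 0, -0.02], [0, 0, 0]],
    [[0, 0, -0.02], [0, 0, 0]],
    [[0, 0, -0.02], [0, 0, 0]]
  ]
}}

```text
t: 22.65
tcp_pos: [0.6535, -0.1733, 0.0877]
tool_rot: [-0.573, -1.923, -0.374]
ft_force: [-0.4, 0.4, -2.8]
finger_gap: 0.0519
gripper_force: 49.9
```

Base ≈0.1085, no contact yet. Continuing in small steps.

>>> {"name": "jog_arm", "arguments": {
  "moves": [
    [[0, 0, -0.002], [0, 0, 0]],
    [[0, 0, -0.004], [0, 0, 0]],
    [[0, 0, -0.006], [0, 0, 0]],
    [[0, 0, -0.008], [0, 0, 0]],
    [[0, 0, -0.01], [0, 0, 0]],
    [[0, 0, -0.012], [0, 0, 0]],
    [[0, 0, -0.012], [0, 0, 0]],
    [[0, 0, -0.012], [0, 0, 0]],
    [[0, 0, -0.012], [0, 0, 0]],
    [[0, 0, -0.012], [0, 0, 0]]
  ]
}}

```text
t: 23.65
tcp_pos: [0.6535, -0.1733, 0.0863]
tool_rot: [-0.573, -1.923, -0.374]
ft_force: [-0.5, -0.2, -2.1]
finger_gap: 0.052
gripper_force: 49.9
```

>>> {"name": "jog_arm", "arguments": {
  "moves": [
    [[0, 0, -0.002], [0, 0, 0]],
    [[0, 0, -0.004], [0, 0, 0]],
    [[0, 0, -0.006], [0, 0, 0]],
    [[0, 0, -0.008], [0, 0, 0]],
    [[0, 0, -0.01], [0, 0, 0]],
    [[0, 0, -0.01], [0, 0, 0]],
    [[0, 0, -0.01], [0, 0, 0]],
    [[0, 0, -0.01], [0, 0, 0]],
    [[0, 0, -0.01], [0, 0, 0]],
    [[0, 0, -0.01], [0, 0, 0]]
  ]
}}

```text
t: 24.65
tcp_pos: [0.6534, -0.1732, 0.0859]
tool_rot: [-0.572, -1.922, -0.375]
ft_force: [-1.0, 0.3, 4.7]
finger_gap: 0.0519
gripper_force: 49.9
```

Contact (+7 N). Releasing, then lifting straight up.

>>> {"name": "jog_arm", "arguments": {
  "moves": [
    [[0, 0, 0], [0, 0, 0]],
    [[0, 0, 0], [0, 0, 0]],
    [[0, 0, 0], [0, 0, 0]],
    [[0, 0, 0], [0, 0, 0]],
    [[0, 0, 0], [0, 0, 0]],
    [[0, 0, 0], [0, 0, 0]],
    [[0, 0, 0], [0, 0, 0]],
    [[0, 0, 0], [0, 0, 0]],
    [[0, 0, 0], [0, 0, 0]],
    [[0, 0, 0], [0, 0, 0]]
  ],
  "claw": 1
}}

```text
t: 25.65
tcp_pos: [0.6535, -0.1733, 0.0851]
tool_rot: [-0.573, -1.923, -0.374]
ft_force: [0.6, 0.2, 0.6]
finger_gap: 0.091
gripper_force: 0.0
```

>>> {"name": "jog_arm", "arguments": {
  "moves": [
    [[0, 0, 0.04], [0, 0, 0]],
    [[0, 0, 0.1], [0, 0, 0]],
    [[0, 0, 0.18], [0, 0, 0]],
    [[0, 0, 0.28], [0, 0, 0]],
    [[0, 0, 0.4], [0, 0, 0]],
    [[0, 0, 0.52], [0, 0, 0]],
    [[0, 0, 0.65], [0, 0, 0]],
    [[0, 0, 0.78], [0, 0, 0]],
    [[0, 0, 0.9], [0, 0, 0]],
    [[0, 0, 1], [0, 0, 0]]
  ]
}}

```text
t: 26.65
tcp_pos: [0.6536, -0.1733, 0.2068]
tool_rot: [-0.573, -1.924, -0.374]
ft_force: [0.3, -0.6, 0.5]
finger_gap: 0.0915
gripper_force: 0.0
```

```bash
python3 - <<'E'
from cell import robot
from h import *
S=robot.snapshot("side")
for p in((.607,-.144,.012),(.607,-.144,.107)):print((proj(S,p)-[340,200])*4)
cv2.imwrite("pics/end.png",cv2.resize(S["image"][200:350,340:540],(800,600),interpolation=2)[:,:,::-1])
E
```

```text
[404.18318981 500.62026732]
[437.56462988 280.84455197]
```

View pics/end.png

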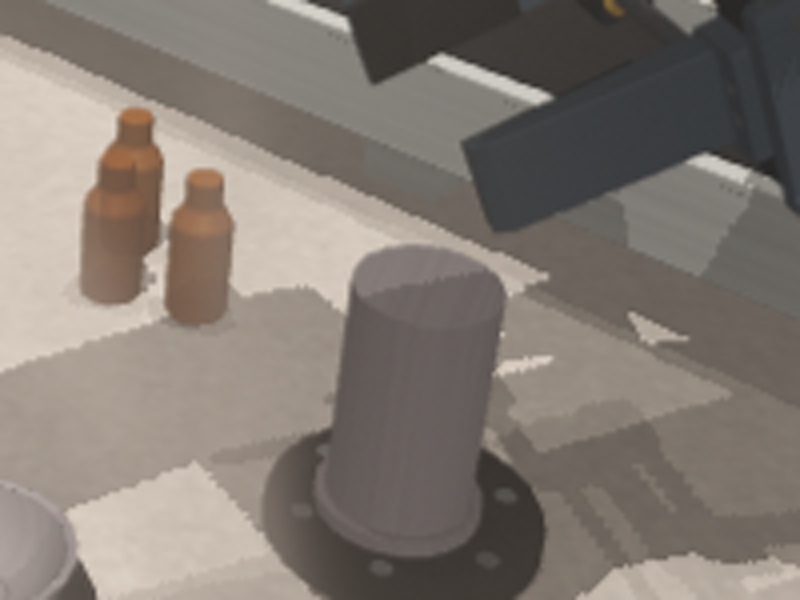

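The cup stands upside down in the middle of the disc: base near (428,286), flange centred near (398,505), and the gripper clear of it.

```bash
python3 -c "
from cell import robot
print(robot.close_job())"
```

```text
the job is handed in; nothing more can be done
None
```

The job is handed in: I tipped the cradle over, and the cup stands mouth down about 3 mm off the middle of the empty disc by my measurements, released at 25.7 s with the gripper clear, though the hand-in call returned no verdict.

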